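# Spring the night lamp's battery tray with the release rod

### The arm

A 6-joint arm with a two-finger parallel gripper is mounted at the origin on the work surface. World frame = base frame: x ahead of the robot, y to its left, z up, the work surface at z = 0. Lengths are in m, angles in rad, forces in N, time in s.
With the tool pointing down it reaches from about 0.3 to 0.85 m from the base axis. Payload 4.2 kg.
Tool frame: the origin (TCP) lies between the finger pads; the fingertips stand 11 mm ahead of it and the grasp point (between the pads) lies 8 mm behind it; z points along the fingers, y is the direction in which the jaws open and shut (so a half turn about z gives the same grasp; the last joint's range is limited). The gripper opens to 91 mm and grips with 3 to 60 N. Pads are 32 mm wide; open, the fingers measure 118 mm over their backs; the gripper's body (76 mm by 178 mm) begins 60 mm behind the grasp point.
Start: joints at [-1.135, 0.32, 1.565, -0, 1.257, -0.02], TCP at [0.253, -0.516, 0.225] pointing down, gripper open.
Joint ranges: [-3.11, 3.11], [-0.84, 2.01], [0.21, 2.61], [-1.34, 4.49], [0.05, 2.63], [-2.56, 2.56]. Speed limits (rad/s): [2.57, 2.57, 3.14, 3.14, 3.14, 3.14].

### API

Orientations are given as a unit quaternion [w, x, y, z].
In Python, from workcell import observe, get_image, job_done gives the robot as it stands. The module is installed in compiled form; this text tells all that it offers.
- The arm moves only by the tool drive_tool, never from a script. Its argument "plan" is a list of rows, each a list of 3 entries, a list of its own where there are three numbers: the opening, from 0 (shut) to 1 (fully open), then the shift along the tool's x, y, z in units of 25 mm (1.0 is 25 mm), then the turn about the tool's z in units of 5 degrees (1.0 is 5 degrees). In form: [[claw, [x, y, z], twist], ...]. A call has 1 to 20 rows; each row is the pose to reach, as a shift and turn from the pose commanded when the call began, along the tool's axes at that moment; what a row does not reach only later rows make up. A row lasts 1/12 s, in which the tool goes at most 41.7 mm and 7.16 degrees, less where a joint would pass 70% of its speed; a pose out of reach is approached as far as the arm can. A call with a gripper value outside its range is refused whole. The fingers move at their own pace and stop on an object; "squeeze" is the grip in N (left out, the last holds). Time passes only in rows, so rows that repeat a pose let the fingers close. It gives the time, the measured TCP pose, the force and the opening at its end, in the units of the state.
- observe(): the state, without advancing time (a new reading comes with each control period).
- get_image(name): name is "scene" or "side" or "wrist"; returns a dict with "frame" (420x560x3 uint8, red, green, blue), "K" (3x3 intrinsics, pixels), "extrinsics" (4x4, takes a point from world to camera coordinates). Camera axes: x right, y down, z forward; pixel columns grow to the right and rows downward; lengths in m; the calibration is good to about 2 mm. The wrist camera is an equidistant fisheye: a pixel r from the principal point sees the ray r / f radians off the axis. A picture is of the moment at which its call begins. There is no depth.
- job_done(): hands the job in, once; it reports no verdict.
The state is a dict: "t": time; "qpos": joint angles; "joint_velocities": joint speeds; "joint_torque": joint torques, N m; "tcp_pos": TCP position; "tool_rot": TCP orientation; "wrist_force": force on the tool from outside, world axes, zero at the start; "torque": the same for the moment, N m; "finger_gap": opening from 0.0 (shut) to 1.0 (fully open).
Only numpy, scipy, OpenCV 4.12 (cv2) and the standard library are available. Lean on these libraries where they do the work, as an engineer would, in place of code of your own. Each camera call takes 0.05 s, during which the arm holds its last target.

### The job

The night lamp's batteries need changing. Take the slim metal release rod with the plain round grip out of the rack, push it straight down through the small round hole in the top of the lamp's base until the hidden catch lets the battery tray spring right out, then let go and leave the rod standing in the hole.

Things in the scene. Friction and masses are not known exactly. Their poses are not given: they have to be found in the camera images.
- release_rod: Upright in a hole (40 mm deep) of a white block rack 50 mm high; 65 mm from it: toothbrush, T-headed razor. Steel shank 7 mm thick, 85 mm long; on it a plain round metal grip, 22 mm thick, 45 mm high. Origin: shank's lower tip; z along the rod to the grip (middle at z = 107 mm); lean under 4 deg. At the start x lies across the row of three, y along it: close along x to clear the neighbours.
- access_hole (a point): Centre of the mouth of the round hole in the lamp base's flat top; z up, axes parallel to night_lamp's. 22 mm wide with a 4 mm bevelled rim (30 mm at the top), then a shaft 24 mm square. The catch plate fills the shaft 45 mm below the mouth: sprung, 5 to 9 N; frees the tray when pushed down 8 mm, stops at 14 mm; rises again when let go.
- night_lamp: White lamp base, 120 (x) x 220 (y) x 75 mm high, fixed to the shelf. Origin: centre of its underside, z up. The hole is at y = +60 mm, the glowing dome (88 mm across, top 90 mm above the base's top) at y = -60 mm, a toggle 19 mm high at x = 35, y = 0; the battery tray's grey front panel is on the -x side, in the -y half.
- battery_tray (a joint): Travel of the lamp's grey battery tray in m: 0 = shut; 0.05 = fully out, along -x of night_lamp. Front panel 94 x 44 mm, no handle. It springs out by itself within about 1 s once the catch lets go, and stays out.

How it is judged:
By the outcome, as a careful person would: the job done as asked, in the order asked, and still so for the second after the job is handed in, with the robot touching nothing.
It also fails if it takes over 40 s, if anything falls off the work surface, if the arm or the gripper's body presses on something with over 40 N, if the wrist force passes 120 N, or if a joint passes its speed limit or range.

## Working session

There is one attempt and no reset: what is moved stays moved. The work goes in short steps, Python scripts to look and compute and a tool call to move; the robot and the scene stay as the last step left them, time stands still between calls to the robot, and variables do not carry over. Pictures are saved under pics/ and viewed, and the job is handed in when it is done.

Besides the shell and the picture viewer there is one more tool, called after "Request:" as a command line: name --argument value ..., lists and objects as JSON in quotes. drive_tool: Moves the arm, as the interface text tells. Its arguments: {"type":"object","properties":{"plan":{"type":"array"},"squeeze":{"type":"number"}},"required":["plan"]}

```bash
mkdir -p pics; cat > h.py <<'E'
import numpy as np, cv2
from workcell import observe, get_image, job_done
def snap(n,f):
    d=get_image(n); cv2.imwrite(f'pics/{f}.png',cv2.cvtColor(d['frame'],cv2.COLOR_RGB2BGR)); np.savez(f'pics/{f}.npz',**d); return d
def ray(d,u,v):
    K=d['K'];E=d['extrinsics'];R=E[:3,:3];c=-R.T@E[:3,3]
    r=R.T@np.linalg.inv(K)@np.array([u,v,1.]);return c,r/np.linalg.norm(r)
def onz(d,u,v,z):
    c,r=ray(d,u,v);return c+r*(z-c[2])/r[2]
def proj(d,p):
    E=d['extrinsics'];q=E[:3,:3]@np.asarray(p)+E[:3,3];q=d['K']@q;return q[:2]/q[2]
def tri(d1,p1,d2,p2):
    c1,r1=ray(d1,*p1);c2,r2=ray(d2,*p2)
    t=np.linalg.lstsq(np.c_[r1,-r2],c2-c1,rcond=None)[0]
    a=c1+t[0]*r1;b=c2+t[1]*r2;return (a+b)/2,np.linalg.norm(a-b)
E
python3 - <<'E'
from h import *
o=observe()
print(o)
for n in('scene','side','wrist'):
    d=snap(n,n+'0');print(n,d['K'].tolist(),d['extrinsics'].round(3).tolist())
E
```

```text
{'t': 0.0, 'qpos': array([-1.13497133e+00,  3.20277541e-01,  1.56567252e+00, -2.19325024e-05,
        1.25738558e+00, -2.00107649e-02]), 'joint_velocities': array([-9.70917463e-04, -3.36454920e-04,  1.27800571e-03,  2.66278572e-04,
        8.56266925e-04,  7.14380280e-05]), 'joint_torque': array([ 1.15032813e-03, -4.12455797e+01, -2.31972080e+01,  7.27585796e-02,
        4.55161231e-02, -1.21558742e-04]), 'tcp_pos': array([ 0.25290737, -0.51585584,  0.22413104]), 'tool_rot': array([-8.50570795e-04,  9.74137824e-01,  2.25952959e-01, -1.90091190e-04]), 'wrist_force': array([-0.03555026,  0.22627807, -0.16934067]), 'torque': array([ 0.01687754,  0.00674127, -0.00357295]), 'finger_gap': 0.9978026976060669}
scene [[537.0098451644899, 0.0, 278.6363680589908], [0.0, 537.0098451644899, 212.05733515428915], [0.0, 0.0, 1.0]] [[-0.496, 0.868, -0.013, 0.181], [0.635, 0.353, -0.687, -0.306], [-0.592, -0.35, -0.726, 1.275], [0.0, 0.0, 0.0, 1.0]]
side [[521.0977076629634, 0.0, 279.154952359588], [0.0, 521.0977076629634, 205.8772359481312], [0.0, 0.0, 1.0]] [[-0.945, -0.327, -0.011, 0.509], [-0.246, 0.732, -0.635, 0.125], [0.215, -0.597, -0.773, 0.943], [0.0, 0.0, 0.0, 1.0]]
wrist [[325.19226210127806, 0.0, 284.371895739285], [0.0, 325.19226210127806, 213.7615293064142], [0.0, 0.0, 1.0]] [[0.439, -0.898, -0.0, -0.575], [-0.87, -0.426, 0.25, -0.028], [-0.224, -0.11, -0.968, 0.39], [0.0, 0.0, 0.0, 1.0]]
```

```bash
ls pics
```

```text
scene0.npz
scene0.png
side0.npz
side0.png
wrist0.npz
wrist0.png
```

View pics/scene0.png

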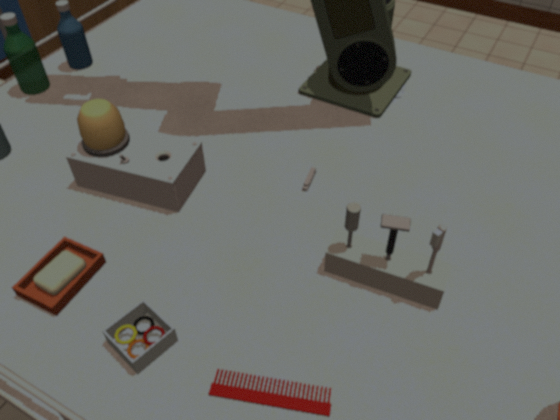

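View pics/side0.png

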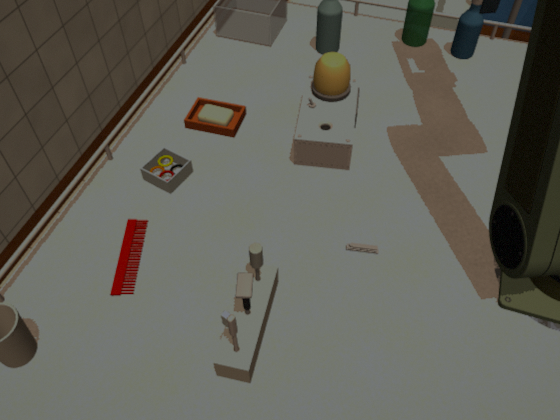

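View pics/wrist0.png

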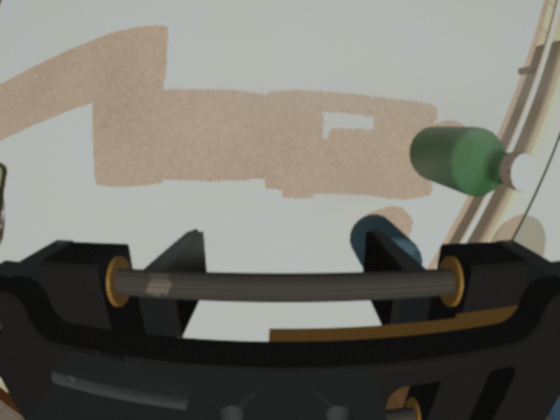

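The scene view shows the lamp at about (135,150) with its hole at (164,156), and the rack with the grey round grip at about (352,215). In the side view the hole is at (325,126) and the grip at (256,255). I'll zoom in on both.

```bash
python3 - <<'E'
import cv2,numpy as np
def crop(n,x,y,w,h,s):
    i=cv2.imread(f'pics/{n}.png')[y:y+h,x:x+w];return cv2.resize(cv2.convertScaleAbs(i,alpha=1.5),None,fx=s,fy=s,interpolation=cv2.INTER_CUBIC)
cv2.imwrite('pics/c1.png',np.hstack([crop('scene0',310,190,140,120,2.8),crop('side0',200,230,140,120,2.8)]))
cv2.imwrite('pics/c2.png',np.hstack([crop('scene0',60,90,150,120,2.6),crop('side0',260,50,150,120,2.6)]))
E
```

```text
(no output)
```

View pics/c1.png

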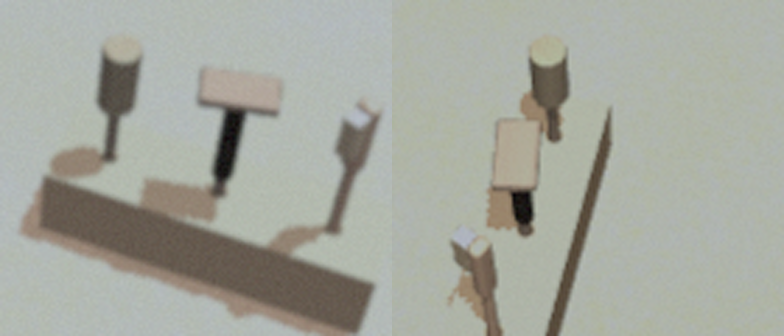

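View pics/c2.png

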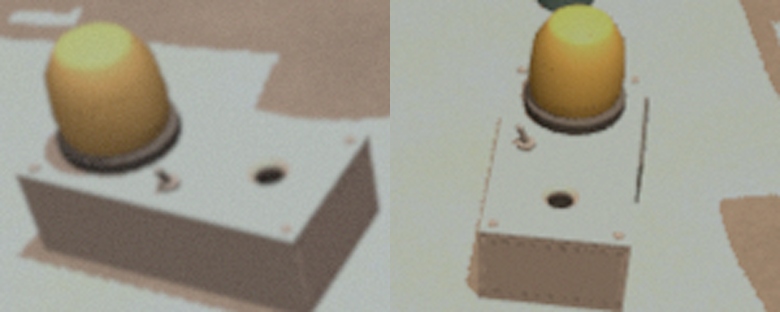

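```bash
cat >> h.py <<'E'
def load(f): return dict(np.load(f'pics/{f}.npz'))
E
python3 - <<'E'
from h import *
s=load('scene0');d=load('side0')
P={'gt':((353.6,207.5),(255.7,247.5)),'rk':((348.9,246.4),(257.5,279.3)),'hole':((163.8,157.3),(325.4,126.9)),'c1':((172.3,183.1),(293.8,139.6)),'c2':((201.2,143.1),(351.9,144.2))}
Z={'gt':.14,'rk':.05,'hole':.073,'c1':.075,'c2':.075}
for k,(a,b) in P.items(): print(k,tri(s,a,d,b),onz(s,*a,Z[k])[:2],onz(d,*b,Z[k])[:2])
# masks
for n,f,(u,v) in(('scene',s,(164,157)),('side',d,(325,127))):
    g=cv2.cvtColor(f['frame'],cv2.COLOR_RGB2GRAY)[v-9:v+10,u-12:u+13];print(g)
print('left',onz(s,67.7,158.1,.075))
rz=[((310+224/2.8),(190+186/2.8)),((310+335/2.8),(190+230/2.8))]
print([onz(s,*p,.05)[:2] for p in rz]); print([onz(d,200+(526-392)/2.8,230+229/2.8,.05)[:2]])
E
```

```text
gt (array([0.50378661, 0.20978656, 0.13908994]), np.float64(0.0022174562976344857)) [0.50536041 0.2111901 ] [0.50342994 0.20908659]
rk (array([0.50387773, 0.21106429, 0.04787746]), np.float64(3.543371550404295e-05)) [0.50558115 0.21166856] [0.50333402 0.21222857]
hole (array([ 0.49344276, -0.16972167,  0.07096419]), np.float64(0.0005921522934615948)) [ 0.49537493 -0.16755443] [ 0.49294841 -0.16793879]
c1 (array([ 0.5437152 , -0.1104074 ,  0.07359955]), np.float64(0.0008968744611206465)) [ 0.54449057 -0.10986734] [ 0.54323975 -0.10836132]
c2 (array([ 0.42768589, -0.13254554,  0.07328391]), np.float64(0.002826550080991084)) [ 0.4304505  -0.12934666] [ 0.42736818 -0.13277586]
[[122 122 122 123 123 121 122 123 120 124 122 121 122 124 121 123 121 122
  121 121 123 122 121 123 122]
 [122 123 121 122 122 121 122 123 124 122 121 122 121 121 120 125 122 123
  121 123 123 121 123 122 123]
 [121 123 120 122 122 122 121 121 121 121 121 121 117 119 120 119 121 121
  122 120 121 123 123 122 122]
 [124 122 122 124 122 121 123 122 122 121 120 120 116 118 118 117 118 120
  121 123 123 121 123 124 122
[... 3017 characters left out ...]
  118 118 118 118 119 119 118]
 [119 119 118 118 119 119 117 118 118 119 118 118 118 119 119 119 118 117
  120 119 119 118 117 119 119]
 [119 118 119 120 119 120 118 119 119 119 118 118 119 119 118 117 118 119
  118 118 119 118 120 119 118]
 [118 118 118 119 119 119 119 118 119 120 118 118 118 119 119 120 118 118
  119 118 119 117 119 119 120]
 [119 118 118 118 119 119 119 120 119 119 119 118 120 119 118 119 118 118
  119 117 119 119 117 118 119]
 [119 118 119 119 120 118 119 118 120 120 118 119 118 118 119 118 119 119
  119 118 118 118 119 118 119]]
left [ 0.58448092 -0.31969405  0.075     ]
[array([0.49276245, 0.27701082]), array([0.49207984, 0.34173635])]
[array([0.49663756, 0.27463906])]
```

```bash
python3 - <<'E'
from h import *
d=load('side0');s=load('scene0')
a=onz(d,277.9,269.3,.05);b=onz(d,256.4,350,.05);v=b-a;print(a,b,np.degrees(np.arctan2(-v[0],v[1])))
a=onz(s,310+44/2.8,190+177/2.8,.05);b=onz(s,310+374/2.8,190+284/2.8,.05);v=b-a;print(a,b,np.degrees(np.arctan2(-v[0],v[1])))
E
```

```text
[0.47704546 0.18221941 0.05      ] [0.46035063 0.33149481 0.05      ] 6.38139072136137
[0.53640439 0.1853307  0.05      ] [0.51649978 0.37163519 0.05      ] 6.098300157918685
```

Request:
drive_tool --plan '[[1,[0,0,-1.5],0],[1,[0,0,-3],0],[1,[21.8,-21.7,-3],-14.2],[1,[21.8,-21.7,-3],-14.2],[1,[21.8,-21.7,-3],-14.2],[1,[21.8,-21.7,-3],-14.2],[1,[21.8,-21.7,-3],-14.2],[1,[21.8,-21.7,-3],-14.2],[1,[21.8,-21.7,-3],-14.2],[1,[21.8,-21.7,-3],-14.2],[1,[21.8,-21.7,-3],-14.2],[1,[21.8,-21.7,-3],-14.2],[1,[21.8,-21.7,-3],-14.2],[1,[21.8,-21.7,-3],-14.2],[1,[21.8,-21.7,-3],-14.2],[1,[21.8,-21.7,-3],-14.2],[1,[21.8,-21.7,-3],-14.2],[1,[21.8,-21.7,-3],-14.2],[1,[21.8,-21.7,-3],-14.2],[1,[21.8,-21.7,-3],-14.2]]'

```text
t: 1.82
tcp_pos: [0.4975, 0.1949, 0.2997]
tool_rot: [0.0, 0.662, 0.75, -0.0]
wrist_force: [1.3, -0.5, 0.8]
finger_gap: 0.997
```

Request:
drive_tool --plan '[[1,[0,0,0],0],[1,[0,0,2],0],[1,[0,0,2],0],[1,[0,0,2],0],[1,[0,0,2],0]]'

```text
t: 2.23
tcp_pos: [0.4973, 0.1922, 0.2501]
tool_rot: [-0.0, 0.662, 0.749, -0.0]
wrist_force: [0.7, 0.2, 0.3]
finger_gap: 0.997
```

```bash
python3 - <<'E'
from h import *
o=observe();print(o['tcp_pos'],o['tool_rot'])
w=snap('wrist','w1');snap('scene','s1');snap('side','d1')
for f in('w1','d1','s1'):
  i=cv2.imread(f'pics/{f}.png');cv2.imwrite(f'pics/{f}b.png',cv2.convertScaleAbs(i,alpha=1.5))
E
```

```text
[0.49732632 0.19216268 0.2501446 ] [-1.86229534e-04  6.62159541e-01  7.49362722e-01 -4.67271357e-04]
```

View pics/w1b.png

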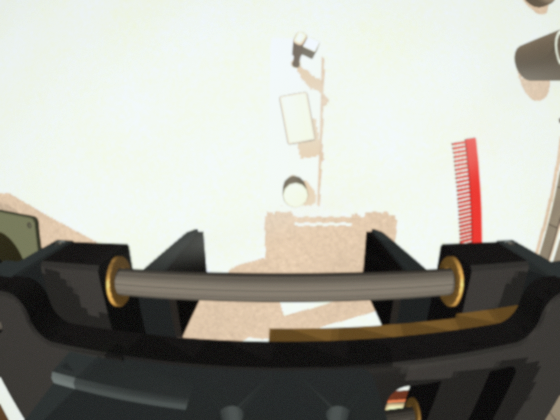

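View pics/s1b.png

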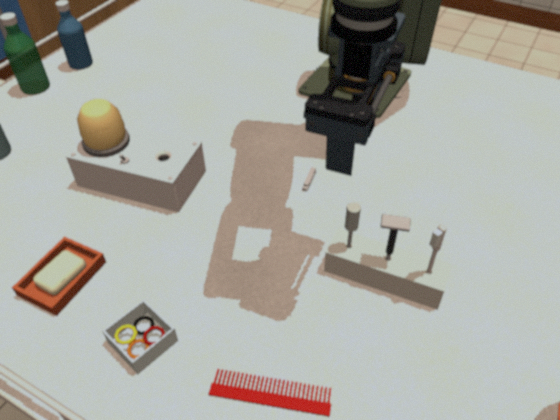

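The wrist view shows the round grip top at about (295,184), with the razor head beyond it at (297,117) and the toothbrush further out. I'll check the grip position with the fisheye model.

```bash
cat >> h.py <<'E'
def fray(d,u,v):
    K=d['K'];x=np.array([u-K[0,2],v-K[1,2]]);r=np.linalg.norm(x);t=r/K[0,0]
    q=np.r_[x/r*np.sin(t),np.cos(t)];E=d['extrinsics'];R=E[:3,:3];return -R.T@E[:3,3],R.T@q
def fonz(d,u,v,z):
    c,r=fray(d,u,v);return c+r*(z-c[2])/r[2]
E
python3 - <<'E'
from h import *
w=load('w1')
i=cv2.imread('pics/w1b.png')[160:220,260:330];cv2.imwrite('pics/w1c.png',cv2.resize(i,None,fx=8,fy=8,interpolation=cv2.INTER_CUBIC))
for p in((295,184),(295,190)): print(fonz(w,*p,.14))
print(fonz(w,297,117,.14))
E
```

```text
[0.50301403 0.21896904 0.14      ]
[0.50367581 0.21387004 0.14      ]
[0.49755249 0.27486248 0.14      ]
```

View pics/w1c.png

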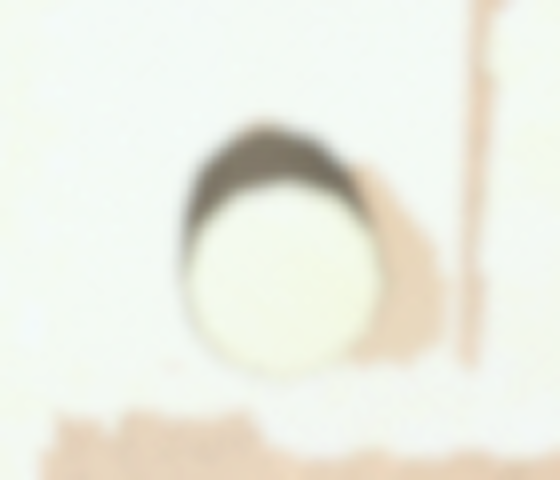

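The top circle's centre is at (295.6, 194.9), which gives the grip at about (0.504, 0.210). All three views agree, so I'll descend and grasp.

Request:
drive_tool --plan '[[1,[0.67,0.35,0],0],[1,[0.67,0.35,0.5],0],[1,[0.67,0.35,1.5],0],[1,[0.67,0.35,2.5],0],[1,[0.67,0.35,3.5],0],[1,[0.67,0.35,4.5],0],[1,[0.67,0.35,5.2],0],[1,[0.67,0.35,5.56],0],[1,[0.67,0.35,5.56],0],[1,[0.67,0.35,5.56],0]]' --squeeze 30

```text
t: 3.22
tcp_pos: [0.505, 0.2106, 0.112]
tool_rot: [0.0, 0.662, 0.749, 0.001]
wrist_force: [0.2, -0.2, -0.7]
finger_gap: 1.005
```

```bash
python3 - <<'E'
from h import *
d=snap('side','d2');w=snap('wrist','w2')
a=cv2.resize(d['frame'][180:390,150:350],None,fx=2,fy=2);b=w['frame'][0:420,130:470]
cv2.imwrite('pics/m2.png',cv2.cvtColor(cv2.convertScaleAbs(np.hstack([a,b]),alpha=1.5),cv2.COLOR_RGB2BGR))
E
```

```text
(no output)
```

View pics/m2.png

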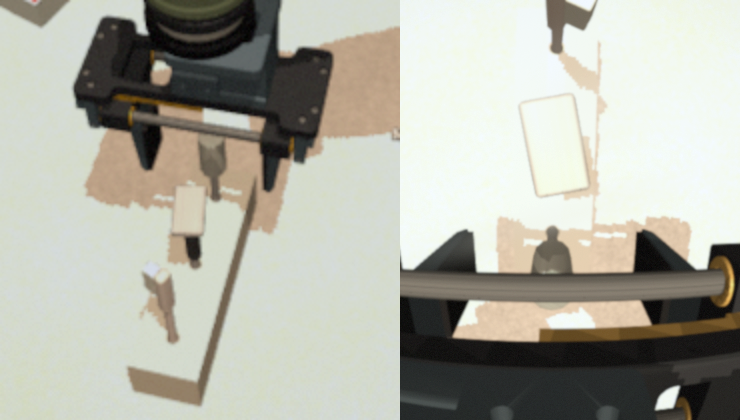

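The grip sits between the open jaws, midway in both the side view (212,155 in the crop) and the wrist view. I'll close the jaws and lift.

Request:
drive_tool --plan '[[0,[0,0,0],0],[0,[0,0,0],0],[0,[0,0,0],0],[0,[0,0,0],0],[0,[0,0,0],0],[0,[0,0,0],0],[0,[0,0,0],0],[0,[0,0,0],0],[0,[0,0,0],0],[0,[0,0,0],0]]' --squeeze 35

```text
t: 4.15
tcp_pos: [0.5041, 0.2104, 0.1109]
tool_rot: [0.0, 0.662, 0.75, -0.0]
wrist_force: [-0.9, 0.4, 0.7]
finger_gap: 0.299
```

Request:
drive_tool --plan '[[0,[0,0,0],0],[0,[0,0,0],0],[0,[0,0,0],0],[0,[0,0,0],0],[0,[0,0,0],0]]' --squeeze 35

```text
t: 4.57
tcp_pos: [0.5041, 0.2104, 0.1109]
tool_rot: [0.0, 0.662, 0.75, -0.0]
wrist_force: [0.5, -0.2, 0.1]
finger_gap: 0.235
```

Request:
drive_tool --plan '[[0,[0,0,-0.5],0],[0,[0,0,-1],0],[0,[0,0,-2],0],[0,[0,0,-3],0],[0,[0,0,-4],0],[0,[0,0,-5],0],[0,[0,0,-5],0],[0,[0,0,-5],0]]'

```text
t: 5.23
tcp_pos: [0.5047, 0.2107, 0.2372]
tool_rot: [0.001, 0.662, 0.75, 0.001]
wrist_force: [-0.5, -0.3, -0.8]
finger_gap: 0.234
```

```bash
python3 - <<'E'
from h import *
print(observe()['tcp_pos'])
d=snap('side','d3');w=snap('scene','s3')
a=cv2.resize(d['frame'][100:310,150:350],None,fx=2,fy=2);b=cv2.resize(w['frame'][100:310,280:460],None,fx=2,fy=2)
cv2.imwrite('pics/m3.png',cv2.cvtColor(cv2.convertScaleAbs(np.hstack([a,b]),alpha=1.5),cv2.COLOR_RGB2BGR))
E
```

```text
[0.50468528 0.2106932  0.23718335]
```

View pics/m3.png

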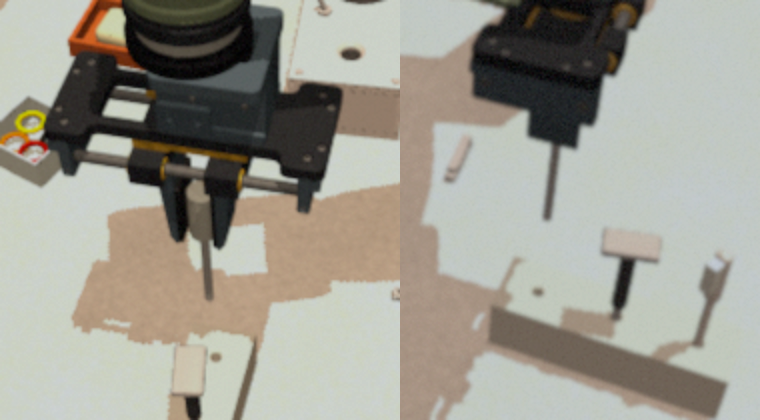

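```bash
python3 - <<'E'
from h import *
d=load('d3');s=load('s3')
print(tri(s,(353.5,209),d,(255,249.5)), onz(s,353.5,209,.136),onz(d,255,249.5,.136))
# rod axis upper: 
print(tri(s,(280+155/2,100+147/2),d,(150+205/2,100+240/2)))
E
```

```text
(array([0.5043272 , 0.21074951, 0.13591569]), np.float64(0.0005744973463109819)) [0.50459297 0.2110645  0.136     ] [0.50427866 0.21047196 0.136     ]
(array([0.50533301, 0.20981292, 0.20898659]), np.float64(0.002013568936014316))
```

Request:
drive_tool --plan '[[0,[-1,0,0],0],[0,[-15,-2.3,0],0],[0,[-15,-2.3,0],0],[0,[-15,-2.3,0],0],[0,[-15,-2.3,0],0],[0,[-15,-2.3,0],0],[0,[-15,-2.3,0],0],[0,[-15,-2.3,0],0],[0,[-15,-2.3,0],0],[0,[-15,-2.3,0],0],[0,[-15,-2.3,0],0],[0,[-15,-2.3,0],0],[0,[-15,-2.3,0],0],[0,[-15,-2.3,0],0],[0,[-15,-2.3,0],0],[0,[-15,-2.3,0],0]]'

```text
t: 6.67
tcp_pos: [0.4936, -0.1676, 0.2359]
tool_rot: [-0.0, 0.661, 0.75, 0.0]
wrist_force: [-0.2, -0.0, -0.5]
finger_gap: 0.231
```

```bash
python3 - <<'E'
from h import *
print(observe()['tcp_pos'])
d=snap('side','d4');w=snap('scene','s4')
a=cv2.resize(d['frame'][0:210,240:420],None,fx=2,fy=2);b=cv2.resize(w['frame'][30:240,60:260],None,fx=2,fy=2)
cv2.imwrite('pics/m4.png',cv2.cvtColor(cv2.convertScaleAbs(np.hstack([a,b]),alpha=1.5),cv2.COLOR_RGB2BGR))
E
```

```text
[ 0.49357507 -0.16762846  0.23591889]
```

View pics/m4.png

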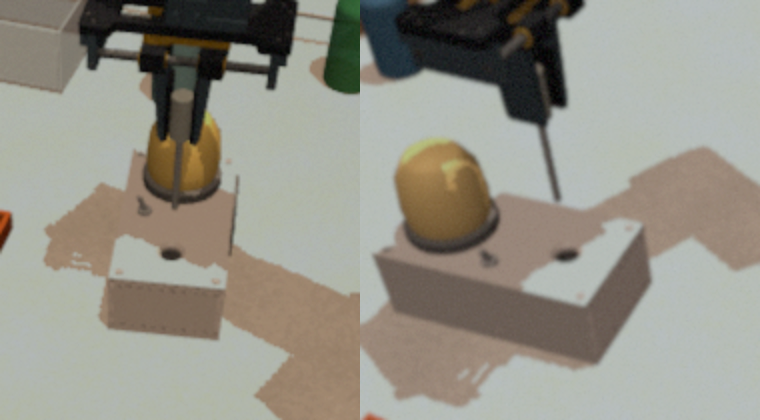

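```bash
python3 - <<'E'
from h import *
d=load('d4');s=load('s4')
print('tip',tri(s,(159,130),d,(328,104)),onz(s,159,130,.135),onz(d,328,104,.135))
print('hole',tri(s,(163.3,157.2),d,(326,127)),onz(s,163.3,157.2,.073),onz(d,326,127,.073))
E
```

```text
tip (array([ 0.49153969, -0.16871969,  0.13332236]), np.float64(0.0008923945528296366)) [ 0.49347285 -0.1664874   0.135     ] [ 0.49112372 -0.16741498  0.135     ]
hole (array([ 0.49254463, -0.17176472,  0.06945274]), np.float64(0.00018393050722060691)) [ 0.49559782 -0.16853866  0.073     ] [ 0.49167127 -0.16803696  0.073     ]
```

The tip is within about 2 mm of the hole axis. I'll make a small trim, then lower the tip into the hole to just above the catch plate.

Request:
drive_tool --plan '[[0,[-0.06,0.05,0.5],0],[0,[-0.06,0.05,1],0],[0,[-0.06,0.05,1.5],0],[0,[-0.06,0.05,2],0],[0,[-0.06,0.05,2.3],0],[0,[-0.06,0.05,2.6],0],[0,[-0.06,0.05,2.9],0],[0,[-0.06,0.05,3.2],0],[0,[-0.06,0.05,3.2],0],[0,[-0.06,0.05,3.2],0]]'

```text
t: 7.6
tcp_pos: [0.4949, -0.1701, 0.1557]
tool_rot: [-0.0, 0.662, 0.75, -0.0]
wrist_force: [0.7, -0.8, -0.6]
finger_gap: 0.232
```

```bash
python3 - <<'E'
from h import *
print(observe()['tcp_pos'])
d=snap('side','d5');w=snap('scene','s5')
a=cv2.resize(d['frame'][0:210,240:420],None,fx=2,fy=2);b=cv2.resize(w['frame'][30:240,60:260],None,fx=2,fy=2)
cv2.imwrite('pics/m5.png',cv2.cvtColor(cv2.convertScaleAbs(np.hstack([a,b]),alpha=1.5),cv2.COLOR_RGB2BGR))
E
```

```text
[ 0.49485692 -0.17007148  0.15573392]
```

View pics/m5.png

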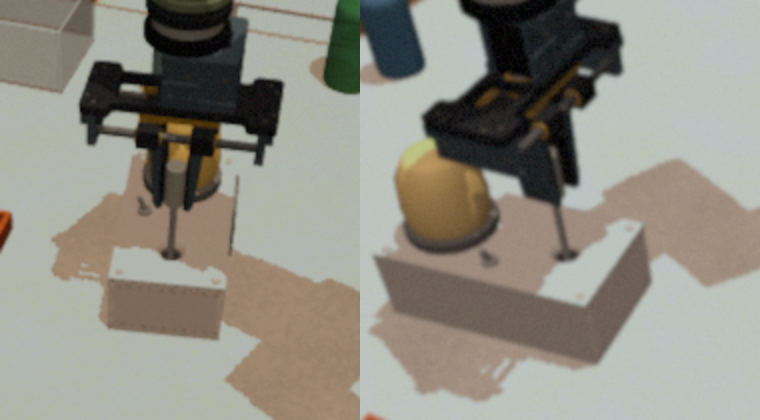

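The rod has entered the hole centrally in both views, and the wrist force is near zero. Next I'll push down about 36–37 mm, slowly.

Request:
drive_tool --plan '[[0,[0,0,0.3],0],[0,[0,0,0.6],0],[0,[0,0,0.8],0],[0,[0,0,0.95],0],[0,[0,0,1.05],0],[0,[0,0,1.15],0],[0,[0,0,1.25],0],[0,[0,0,1.35],0],[0,[0,0,1.42],0],[0,[0,0,1.46],0],[0,[0,0,1.46],0],[0,[0,0,1.46],0]]'

```text
t: 8.7
tcp_pos: [0.4947, -0.1701, 0.12]
tool_rot: [-0.0, 0.662, 0.75, -0.0]
wrist_force: [-1.7, 1.4, 5.4]
finger_gap: 0.235
```

```bash
python3 - <<'E'
from h import *
o=observe();print(o['tcp_pos'],o['wrist_force'])
d=snap('side','d6');w=snap('scene','s6')
a=cv2.resize(d['frame'][0:210,240:420],None,fx=2,fy=2);b=cv2.resize(w['frame'][30:240,60:260],None,fx=2,fy=2)
cv2.imwrite('pics/m6.png',cv2.cvtColor(cv2.convertScaleAbs(np.hstack([a,b]),alpha=1.5),cv2.COLOR_RGB2BGR))
E
```

```text
[ 0.49474457 -0.1700548   0.12003712] [-1.66039291  1.41417774  5.41041357]
```

View pics/m6.png

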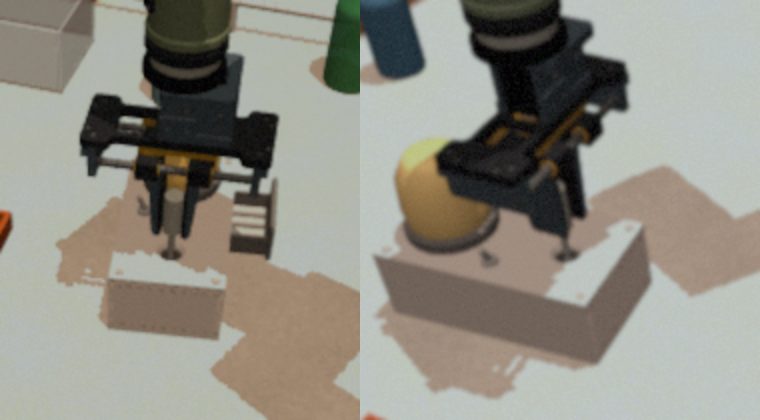

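The tray has sprung out: it shows at about (255,220) in the side crop, and the push force was about 5 N. I'll ease the rod up about 10 mm with the plate so it doesn't kick, then open the jaws.

Request:
drive_tool --plan '[[0,[0,0,0],0],[0,[0,0,0],0],[0,[0,0,0],0],[0,[0,0,0],0],[0,[0,0,-0.1],0],[0,[0,0,-0.2],0],[0,[0,0,-0.3],0],[0,[0,0,-0.38],0],[0,[0,0,-0.38],0],[0,[0,0,-0.38],0],[0,[0,0,-0.38],0]]'

```text
t: 9.72
tcp_pos: [0.4948, -0.1701, 0.129]
tool_rot: [-0.0, 0.662, 0.75, -0.0]
wrist_force: [-1.3, 1.3, 4.0]
finger_gap: 0.237
```

```bash
python3 - <<'E'
from h import *
o=observe();print(o['tcp_pos'],o['wrist_force'])
d=snap('side','d7')
cv2.imwrite('pics/m7.png',cv2.cvtColor(cv2.convertScaleAbs(cv2.resize(d['frame'][30:190,260:420],None,fx=3,fy=3),alpha=1.5),cv2.COLOR_RGB2BGR))
E
```

```text
[ 0.49477923 -0.17006864  0.12899006] [-1.34123623  1.29036673  3.9719872 ]
```

View pics/m7.png

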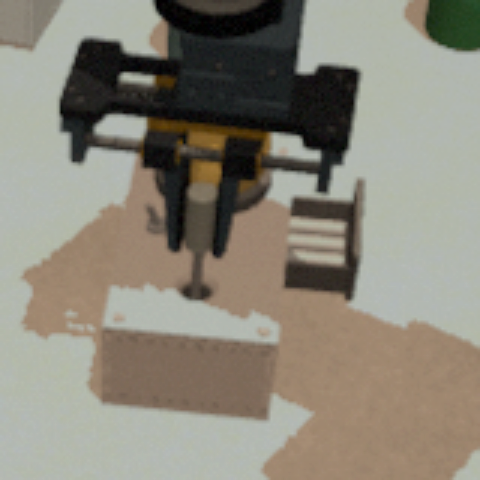

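Request:
drive_tool --plan '[[0,[0,0,-0.05],0],[0,[0,0,-0.08],0],[0,[0,0,-0.08],0],[0,[0,0,-0.08],0]]'

```text
t: 10.1
tcp_pos: [0.4954, -0.1703, 0.1308]
tool_rot: [0.001, 0.662, 0.75, 0.0]
wrist_force: [-0.4, -0.4, 0.8]
finger_gap: 0.233
```

The force has gone, so the plate is back at its top stop and the rod rests on it. I'll open the jaws.

Request:
drive_tool --plan '[[0.4,[0,0,0],0],[0.4,[0,0,0],0],[0.4,[0,0,0],0],[0.4,[0,0,0],0],[0.6,[0,0,0],0],[0.6,[0,0,0],0],[0.6,[0,0,0],0],[0.6,[0,0,0],0],[1,[0,0,0],0],[1,[0,0,0],0],[1,[0,0,0],0],[1,[0,0,0],0],[1,[0,0,0],0],[1,[0,0,0],0],[1,[0,0,0],0],[1,[0,0,0],0]]'

```text
t: 11.43
tcp_pos: [0.4949, -0.1701, 0.131]
tool_rot: [0.0, 0.662, 0.75, -0.0]
wrist_force: [-1.0, 0.3, 0.7]
finger_gap: 0.998
```

```bash
python3 - <<'E'
from h import *
o=observe();print(o['tcp_pos'],o['wrist_force'],o['finger_gap'])
d=snap('side','d8');w=snap('scene','s8');v=snap('wrist','w8')
a=cv2.resize(d['frame'][30:170,270:390],None,fx=2,fy=2);b=cv2.resize(w['frame'][70:210,80:220],None,fx=2,fy=2);c=v['frame'][140:420,160:420]
cv2.imwrite('pics/m8.png',cv2.cvtColor(cv2.convertScaleAbs(np.hstack([a,b,c]),alpha=1.7),cv2.COLOR_RGB2BGR))
E
```

```text
[ 0.49491877 -0.17009817  0.13096965] [-0.97865915  0.29821243  0.68309248] 0.9978822089366011
```

View pics/m8.png

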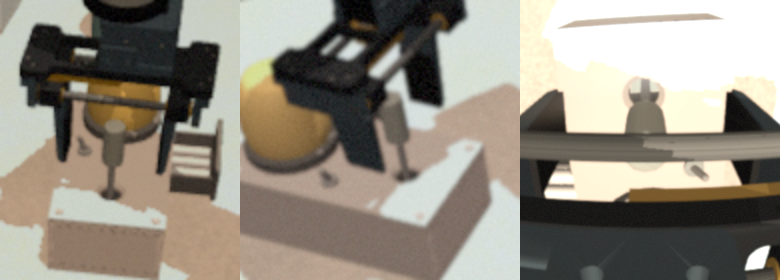

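The rod stands in the hole, near upright and clear of both fingers. I'll retract straight up, then move away.

Request:
drive_tool --plan '[[1,[0,0,-0.3],0],[1,[0,0,-0.8],0],[1,[0,0,-1.5],0],[1,[0,0,-2.5],0],[1,[0,0,-3.5],0],[1,[0,0,-4.5],0],[1,[0,0,-5.5],0],[1,[3,0,-6],0],[1,[6,0,-6],0],[1,[6,0,-6],0],[1,[6,0,-6],0],[1,[6,0,-6],0],[1,[6,0,-6],0],[1,[6,0,-6],0]]'

```text
t: 12.75
tcp_pos: [0.4765, -0.0217, 0.2813]
tool_rot: [0.001, 0.662, 0.75, -0.0]
wrist_force: [-0.2, -0.6, -1.2]
finger_gap: 0.998
```

```bash
python3 - <<'E'
from h import *
o=observe();print(o['tcp_pos'],o['wrist_force'])
d=snap('side','d9');w=snap('scene','s9')
a=cv2.resize(d['frame'][30:170,270:400],None,fx=3,fy=3);b=cv2.resize(w['frame'][70:210,80:210],None,fx=3,fy=3)
cv2.imwrite('pics/m9.png',cv2.cvtColor(cv2.convertScaleAbs(np.hstack([a,b]),alpha=1.6),cv2.COLOR_RGB2BGR))
E
```

```text
[ 0.47648811 -0.0217186   0.28133152] [-0.21613466 -0.62344387 -1.16313736]
```

View pics/m9.png

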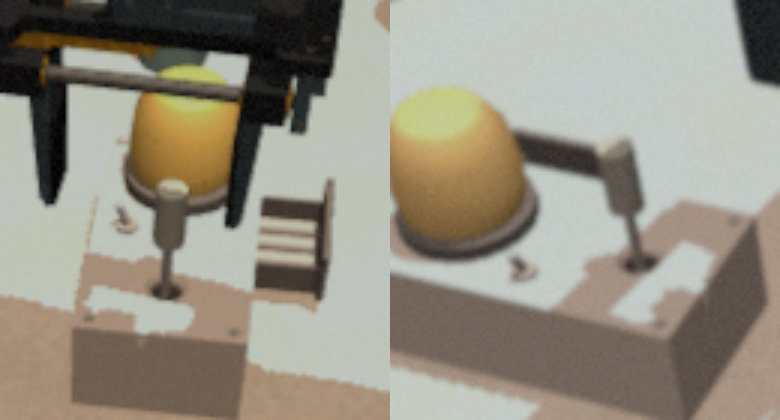

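Request:
drive_tool --plan '[[1,[1,0,0],0],[1,[2,0,0],0],[1,[2,0,0],0],[1,[2,0,0],0],[1,[2,0,0],0],[1,[2,0,0],0],[1,[2,0,0],0],[1,[2,0,0],0]]'

```text
t: 13.52
tcp_pos: [0.4703, 0.0276, 0.2809]
tool_rot: [0.0, 0.662, 0.749, -0.0]
wrist_force: [0.4, 0.5, 0.0]
finger_gap: 0.998
```

```bash
python3 - <<'E'
from h import *
d0=load('d9')
X=np.array([.982,.189]);Y=np.array([-.189,.982]);H=np.array([.4945,-.169])
for p in((381,90.7),(378.3,127)):
  for z in(.05,.065):
    q=onz(d0,*p,z)[:2]-H; print(z,'lamp x',q@X,'y',q@Y+.06)
o=observe();print(o['t'],o['tcp_pos'],o['wrist_force'],o['joint_velocities'].round(4))
d=snap('side','d10');w=snap('scene','s10')
a=cv2.resize(d['frame'][30:170,270:400],None,fx=3,fy=3);b=cv2.resize(w['frame'][70:210,80:210],None,fx=3,fy=3)
cv2.imwrite('pics/m10.png',cv2.cvtColor(cv2.convertScaleAbs(np.hstack([a,b]),alpha=1.6),cv2.COLOR_RGB2BGR))
E
```

```text
0.05 lamp x -0.11686717549183523 y -0.10432998872134838
0.065 lamp x -0.11516040020469165 y -0.08483583024431998
0.05 lamp x -0.11353924113965991 y 0.02107870765911208
0.065 lamp x -0.11189787050029193 y 0.038108180614502704
13.5167 [0.47026316 0.02764904 0.28090088] [0.42082934 0.47999132 0.04479292] [ 0.0074 -0.0007 -0.0001  0.0011 -0.0001  0.0019]
```

View pics/m10.png

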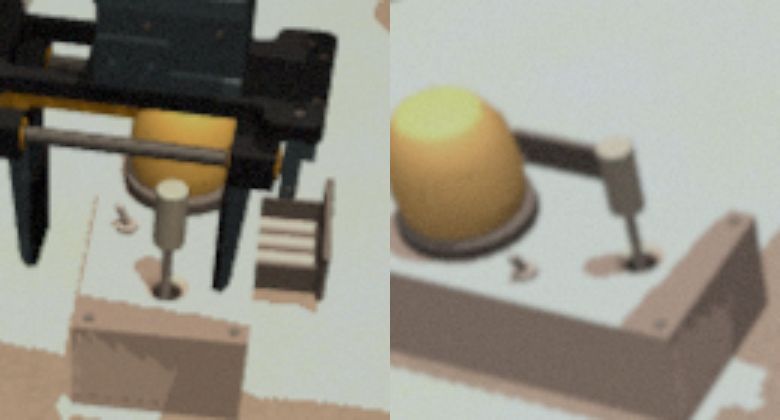

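The tray front is at lamp x of about -0.114 m, roughly 50 mm out, so it is fully out. The rod hasn't moved between the last two pictures (same pixels in both views) and the gripper is well clear. I'm handing in.

```bash
python3 -c "
from workcell import job_done
print(job_done())"
```

```text
the job is handed in; nothing more can be done
None
```

The battery tray is out, the release rod is standing in the hole, and I've handed the job in. I took the rod by its round grip, lowered it through the hole and pressed the catch down with about 5 N. The tray sprang out, and I eased the rod back up with the catch plate before letting go and moving the arm clear.

**Last checks:**
- **Tray:** its front measured about 52–57 mm out from the lamp's side. The full travel is 50 mm, and the panel's exact height and thickness weren't known.
- **Rod:** it leans slightly towards the dome, and it did not move between the last two pairs of pictures.
- **Robot:** it was touching nothing, with the wrist force near zero. The job took about 13.5 s.
- **Disagreements:** the scene and side cameras differed by about 2–4 mm on where the hole is, well inside its clearance. No check failed.

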